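# Set the slope of the soil screen and lock its prop foot

## Task

Set the slope of the soil screen on the potting bench: with the red cam lever still open, push the prop's sliding foot along its rail towards the screen's hinge until the foot's red index line lines up with the yellow marker, and hold it there, for it runs back under the screen's weight if let go. Without letting the foot leave the marker, squeeze the lever fully shut against it, and finish with the hand still gripping the foot and the closed lever together. Leave the marker and everything else on the bench where they are.

Things in the scene. Friction and masses are not known exactly. Their poses are not given: they have to be found in the camera images.
- block_centre (a point): Black plastic grip block of the sliding foot, 24 mm long (x), 28 wide (y), standing on an aluminium rail 22 mm wide on the rim of a grey tray. Point: the block's middle in x and y, 40 mm above the rail's top; the block's top is 20 mm above the point. x axis: level, along the rail towards the screen's hinge, the way the foot is pushed; z up. Push its free -x face; the lever is on its +x face.
- foot (a joint): Travel of the foot along the rail, m: 0 at its outer stop (the start), growing along block_centre's +x, at most 0.07. The screen's weight drives it back along -x with about 2 to 12 N (most near 0), so it must be held. A steel cross rod, 8 mm thick, joins the block's +y side, 23 mm below block_centre.
- screen_hinge (a point): Middle of the hinge at the low end of the black-framed wire screen (200 mm wide, 250 mm long), 105 mm above the bench; axes as block_centre. The screen slopes up from here along -x and rises as the foot goes +x, its free end to at most 0.29 m above the bench. Its edge is 95 mm to the +y side of the block's middle. The rail's top is 95 mm above the bench.
- foot_index (a point): Outer end of the red index line (4 mm wide, 12 long) on the foot, beside the rail, 22 mm from the block's middle along -y. It moves with the foot and has the same x as the block's middle; axes as block_centre.
- marker_line (a point): Outer end of the line (4 mm wide) of the small yellow marker clip on the outer side of the rail: the index line must line up with it along x. It starts 25 to 60 mm further along +x than the index; axes as block_centre. The clip can slide stiffly along the rail; it must not be moved.
- lever (a joint): Red cam lever on the block's +x side, rad: 0 = shut (upright against the block), larger = open, leaning away along +x; starts at 0.5 to 0.7 and stays where left. Block and lever measure 33 mm along x when shut, from 12 mm in -x to 21 mm in +x of the block's middle; at 0.7 they span at most 64 mm. Below about 0.35 its cam bears on the rail: the foot drags and the tip needs 5 to 8 N.
- lever_tip (a point): Middle of the red lever's free end. The lever is 8 mm thick and 20 mm wide; its pin lies 17 mm in +x of the block's middle and 30 mm below block_centre, 50 mm from the tip.
- pot_centre (a point): White ceramic pot standing upside down, 128 mm across, 115 mm tall, a bystander; the point is at its middle.
- sieve_centre (a point): Round black hand sieve lying mesh side up, 160 mm across, 45 mm tall, a bystander; the point is at its middle.
- tamper_centre (a point): Wooden tamper standing on its disc, 60 mm across, 98 mm tall, a bystander; the point is at its middle.
- trowel_centre (a point): Steel trowel with wooden handle, 290 mm long, lying, a bystander; the point is near its middle.
- sprayer_centre (a point): Green spray bottle, 72 mm across, 180 mm tall, a bystander; the point is at the middle of its body.
- clay_pot_centre (a point): Clay pot standing upside down, 100 mm across, 90 mm tall, a bystander; the point is at its middle.

How it is judged (in metres and radians):
On the way, in this order (a step that is already met when the one before it is completed fails the run):
1. the foot stands with its index lined up with the marker (within 4 mm), lever still open (above 0.35 rad) (x of foot_index in the frame of marker_line between -0.004 and 0.004 m and value of joint lever above 0.35 rad), for 0.2 s.
2. the lever is shut (below 0.1 rad) with the index within 4 mm of the marker (x of foot_index in the frame of marker_line between -0.004 and 0.004 m and value of joint lever below 0.1 rad), for 0.2 s.
At the end, for the whole second after the job is handed in: The foot's index line is within 4 mm of the yellow marker along the rail, the lever is shut (below 0.1 rad), the foot is at rest, and the fingers still press on both the foot block and the lever (more than 2 N each) (all of step 2 and contact force between the fingers and foot_c0 above 2 N and contact force between the fingers and lever above 2 N and velocity of joint foot between -0.01 and 0.01 m/s); the arm keeps its last pose, push and grip.
It fails at once if the lever is being shut (below 0.2 rad) with the foot more than 10 mm off the marker (value of joint lever below 0.2 rad and (x of foot_index in the frame of marker_line above 0.01 m or x of foot_index in the frame of marker_line below -0.01 m)).
It fails at once if the yellow marker is shifted by more than 4 mm (distance of marker_line from where it was at the start of the episode above 0.004 m).
It fails at once if a bystander is moved by more than 20 mm (distance of any of pot_centre, sieve_centre, tamper_centre, trowel_centre, sprayer_centre, clay_pot_centre from where it was at the start of the episode above 0.02 m).
It also fails if it takes over 61 s, if anything falls off the work surface, if the arm or the gripper's body presses on something with over 40 N, if the wrist force passes 120 N, or if a joint passes its speed limit or range.

## Robot

A 7-joint arm with a two-finger parallel gripper is mounted at the origin on the work surface. World frame = base frame: x ahead of the robot, y to its left, z up, the work surface at z = 0. Lengths are in mm, angles in rad, forces in N, time in s.
With the tool pointing down it reaches from about 400 to 750 mm from the base axis. Payload 19.5 kg.
Tool frame: the origin (TCP) lies on the centre line of the jaws, within the pads' length; the fingertips stand 19 mm ahead of it and the grasp point (between the pads) is the TCP (manip.nose_length is the distance from the TCP to the fingertips, in mm); z points along the fingers, y is the direction in which the jaws open and shut (so a half turn about z gives the same grasp; the last joint's range is limited). The gripper opens to 85 mm and grips with 20 to 120 N. Pads are 22 mm wide; open, the fingers measure 114 mm over their backs; the gripper's body (76 mm by 85 mm) begins 54 mm behind the grasp point. The pads swing forward as they close: fully open they stand 13 mm farther back than shut.
Start: joints at [-1.155, 0.707, -0.028, 1.485, 0.022, 0.951, -0.075], TCP at [254.121, 515.771, 250.268] pointing down, gripper open.
Joint ranges: [-2.71, 2.71], [-0.32, 2.16], [-1.57, 1.52], [0, 2.45], [-1.46, 4.6], [0, 2.02], [-2.83, 2.83]. Speed limits (rad/s): [1.89, 1.89, 2.57, 2.57, 3.01, 3.01, 3.01].

## Interface

Orientations are given as a unit quaternion [w, x, y, z].
In Python, from plant import manip, fingers, optics gives the robot as it stands. The module is installed in compiled form; this text tells all that it offers. Calls block until the motion is done:
- manip.move_pose(position, orientation): joint-space move of the TCP to a pose.
- manip.move_l(position, orientation=None, max_speed=150, until_force=None): straight line of the TCP; orientation=None keeps the orientation; max_speed is the mean speed in mm/s. With until_force (N) it stops when the force on the tool has changed by that much, and returns True; else False.
- manip.movej(angles): joint-space move.
- fingers.move_gripper(opening): finger opening in mm; the grip force is fixed at half the most; returns when the fingers have stopped.
- manip.dwell(seconds).
- manip.ik(position, orientation): joint angles nearest the present ones, or None.
- optics.snapshot(name): name is "side" or "top" or "wrist"; returns (picture, depth): 480x640x3 uint8, blue, green, red; 480x640 float32, mm along the optical axis (not along the pixel's ray), 0 where there is no reading.
- optics.calibration(name): a dict with "fx", "fy", "cx", "cy" (pixels), "dist" ([k1, k2, p1, p2, k3] as OpenCV has them; the pictures are not rectified), "T" (4x4, takes a point from camera to world coordinates). Camera axes: x right, y up, looking along -z (the intrinsics and any distortion apply to the point x, -y, -z); pixel columns grow to the right and rows downward; lengths in mm; the calibration is good to about 2 mm. A picture is of the moment at which its call begins: read the wrist's pose just before it. calibration takes no time and is no camera call; for the wrist camera it gives the pose at the moment of the call.
A pose or a line that the arm cannot do raises manip.Unreachable and nothing moves.
- manip.close_job(): hands the job in, once; it reports no verdict.
Readings, each from a call of its own:
- manip.get_time(): time.
- manip.get_qpos(): joint angles.
- manip.get_qvel(): joint speeds.
- manip.get_joint_torque(): joint torques, N m.
- manip.get_tool_pos(): TCP position.
- manip.get_tcp_rot(): TCP orientation.
- manip.get_contact_force(): force on the tool from outside, world axes, zero at the start.
- manip.get_torque(): the same for the moment, N m.
- manip.get_grip_width(): finger opening in mm.
Only numpy, scipy, OpenCV 4.12 (cv2) and the standard library are available. Lean on these libraries where they do the work, as an engineer would, in place of code of your own. Each camera call takes 0.05 s, during which the arm holds its last target. There are 200 camera calls.

## Working session

There is one attempt and no reset: what is moved stays moved. The work goes in short steps, each a Python script; the robot and the scene stay as the last script left them, time stands still between calls to the robot, and variables do not carry over. Pictures are saved under pics/ and viewed, about 8 in all and at most 12, crops included, and the job is handed in when it is done.

```bash
mkdir -p pics; cat > h.py <<'E'
import numpy as np, cv2, pickle
from plant import manip, fingers, optics
def snap(n,tag):
    c=optics.calibration(n); p,d=optics.snapshot(n)
    cv2.imwrite(f'pics/{tag}.png',p); pickle.dump((c,p,d),open(f'pics/{tag}.pkl','wb')); return c,p,d
def load(tag): return pickle.load(open(f'pics/{tag}.pkl','rb'))
def ray(c,u,v):
    K=np.array([[c['fx'],0,c['cx']],[0,c['fy'],c['cy']],[0,0,1]])
    x,y=cv2.undistortPoints(np.array([[[u,v]]],float),K,np.array(c['dist'],float))[0,0]
    T=np.array(c['T']); return T[:3,3],T[:3,:3]@np.array([x,-y,-1.])
def pt(tag,u,v,z=None):
    c,p,d=load(tag); o,r=ray(c,u,v)
    if z is None:
        w=d[int(v)-1:int(v)+2,int(u)-1:int(u)+2]; s=np.median(w[w>0]) if (w>0).any() else np.nan
    else: s=(z-o[2])/r[2]
    return o+r*s
E
python3 - <<'E'
from h import *
snap('top','top0');snap('side','side0')
c=np.hstack([cv2.imread('pics/top0.png')]);
print(optics.calibration('top')['T'],optics.calibration('side')['T'],manip.get_tcp_rot(),manip.get_time())
E
```

```text
[[-4.06894705e-02  9.78407918e-01 -2.02638379e-01  1.82285721e+02]
 [-9.99166222e-01 -4.05237680e-02  4.96830407e-03 -1.04559411e+00]
 [-3.35064262e-03  2.02671581e-01  9.79241034e-01  1.84309947e+03]
 [ 0.00000000e+00  0.00000000e+00  0.00000000e+00  1.00000000e+00]] [[ 8.07495209e-01  4.02080581e-01 -4.31604789e-01 -6.33825671e+01]
 [-5.89774612e-01  5.36886753e-01 -6.03256597e-01 -8.48408789e+02]
 [-1.08348692e-02  7.41676359e-01  6.70670399e-01  1.06631894e+03]
 [ 0.00000000e+00  0.00000000e+00  0.00000000e+00  1.00000000e+00]] [-1.00305596e-04  2.26871654e-01  9.73924549e-01 -4.63414903e-04] 0.1
```

View pics/top0.png

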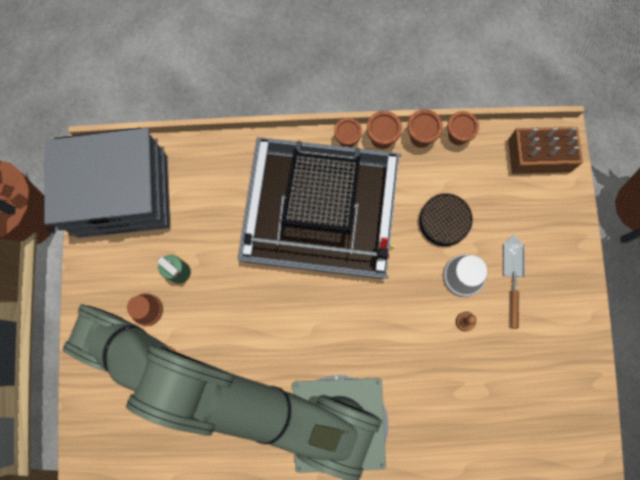

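View pics/side0.png

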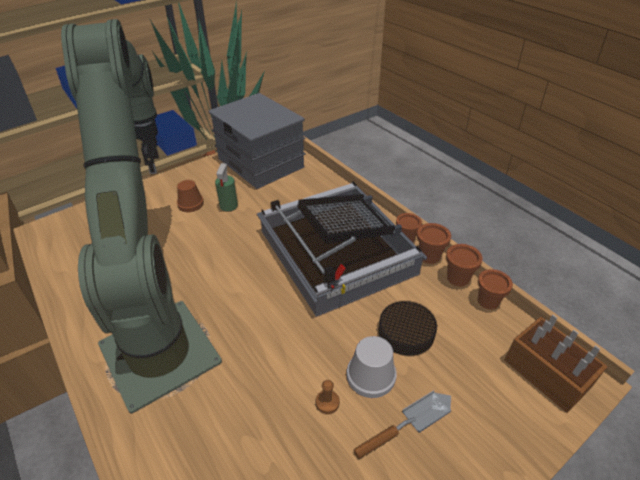

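The top view shows the block at about (381,254), the lever at (384,243) and the yellow clip at about (391,247). The rail runs from (380,270) to (393,155).

```bash
python3 - <<'E'
from h import *
for n,u,v,z in [('block',381,254,155),('lever',384,243,150),('rail a',380,268,95),('rail b',393,156,95),('railL a',249,258,95),('railL b',264,145,95),('clip',391,247,95)]:
    print(n,pt('top0',u,v,z).round(1),pt('top0',u,v).round(1))
cw=optics.calibration('wrist');T=np.array(cw['T']);print(T.round(3),cw['fx'],manip.nose_length)
img=load('side0')[1][225:315,265:435]
cv2.imwrite('pics/sc.png',cv2.resize(img,None,fx=4.5,fy=4.5,interpolation=cv2.INTER_CUBIC))
E
```

```text
block [ 475.2 -140.1  155. ] [ 474.8 -139.9  157.2]
lever [ 507.2 -150.7  150. ] [ 509.8 -151.9  136.2]
rail a [ 444.8 -139.8   95. ] [ 444.2 -139.5   99.1]
rail b [ 782.5 -198.3   95. ] [ 782.4 -198.2   95.3]
railL a [489.6 238.1  95. ] [491.8 239.8  82.4]
railL b [834.  188.9  95. ] [833.6 188.8  96.1]
clip [ 505.  -175.2   95. ] [ 505.7 -175.6   91.6]
[[ 4.41000e-01 -8.52000e-01 -2.83000e-01  1.82424e+02]
 [ 8.98000e-01  4.18000e-01  1.39000e-01  5.50881e+02]
 [-0.00000e+00 -3.15000e-01  9.49000e-01  3.74001e+02]
 [ 0.00000e+00  0.00000e+00  0.00000e+00  1.00000e+00]] 351.864279621961 19.0
```

View pics/sc.png

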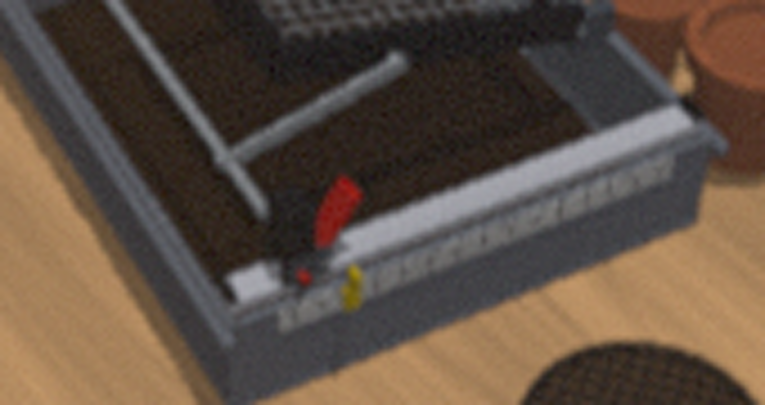

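The side crop shows the index (red, ~(305,278) in the crop) and the yellow clip (~(352,288)). The lever leans along +x. Next I'll move over the block with the wrist camera on the outer side.

```bash
cat >> h.py <<'E'
from scipy.spatial.transform import Rotation as R
def frame(th):
    rx=np.array([np.cos(th),np.sin(th),0]); ry=np.array([-rx[1],rx[0],0]); return rx,ry
def quat(th):
    rx,ry=frame(th); q=R.from_matrix(np.column_stack([-ry,-rx,[0,0,-1]])).as_quat(); return [q[3],*q[:3]]
E
python3 - <<'E'
from h import *
th=np.arctan2(-58.5,337.7);q=quat(th);print(th)
p=np.array(manip.get_tool_pos());manip.move_l([p[0],p[1],400])
print(manip.ik([480,-142,400],q),manip.ik([480,-142,130],q),manip.ik([530,-150,130],q))
manip.move_pose([480,-142,400],q)
manip.move_l([480,-142,230],q)
print(manip.get_time(),manip.get_qpos(),manip.get_tool_pos())
snap('wrist','w1')
E
```

```text
-0.1715284057010505
[-0.33971773  0.72034895  1.30090151  1.46703366 -0.69291797  1.47355303
 -2.35430284] [ 0.45652912  0.81488853 -0.42582884  1.88128769  0.58818081  0.57248568
  2.61401741] [ 0.4559849   0.87096738 -0.4625144   1.70082998  0.55551471  0.7039076
  2.6733531 ]
5.0 [-0.2965981   0.8982881   1.14235957  1.79583259 -0.92704127  1.09694164
 -2.12593999] [ 480.15070932 -142.1484121   230.61465629]
```

View pics/w1.png

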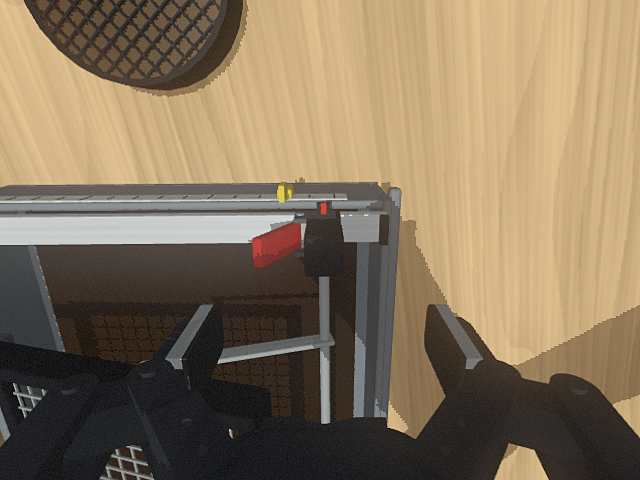

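The wrist view shows the block top at about (323,262), the index at (323,208), the yellow line at (285,192) and the lever tip at (258,252). The fingers are clear.

```bash
python3 - <<'E'
from h import *
for n,u,v in [('blocktop',325,262),('index',323,208),('mark',285,192),('lever tip',258,252),('lever root',296,232),('railin a',20,240),('railin b',280,238),('railout a',20,220),('railout b',280,217),('rail R',365,225)]:
    print(n,pt('w1',u,v).round(1))
c,p,d=load('w1')
def m(mask): 
    y,x=np.nonzero(mask); print(len(x),x.mean(),y.mean(),x.min(),x.max(),y.min(),y.max())
r=p.astype(int)
m((r[...,2]>120)&(r[...,1]>100)&(r[...,0]<60)&(np.indices(d.shape)[0]>170)&(np.indices(d.shape)[0]<210)&(np.indices(d.shape)[1]<310))
m((r[...,2]>120)&(r[...,1]<70)&(np.indices(d.shape)[0]>195)&(np.indices(d.shape)[0]<220)&(np.indices(d.shape)[1]>310)&(np.indices(d.shape)[1]<335))
cv2.imwrite('pics/w1c.png',cv2.resize(p[170:290,230:390],None,fx=5,fy=5,interpolation=cv2.INTER_NEAREST))
E
```

```text
blocktop [ 480.4 -141.8  156.4]
index [ 478.2 -163.1  105.5]
mark [ 504.3 -177.6   96.1]
lever tip [ 520.8 -152.8  149.9]
lever root [ 499.3 -152.1  117.9]
railin a [ 714.7 -175.3   95.8]
railin b [ 508.5 -154.4  133.4]
railout a [ 708.  -190.4   95.5]
railout b [ 512.  -159.3   95.7]
rail R [ 449.1 -142.1   95.5]
75 286.8666666666667 189.0 280 293 182 201
19 323.57894736842104 206.52631578947367 320 326 202 214
```

View pics/w1c.png

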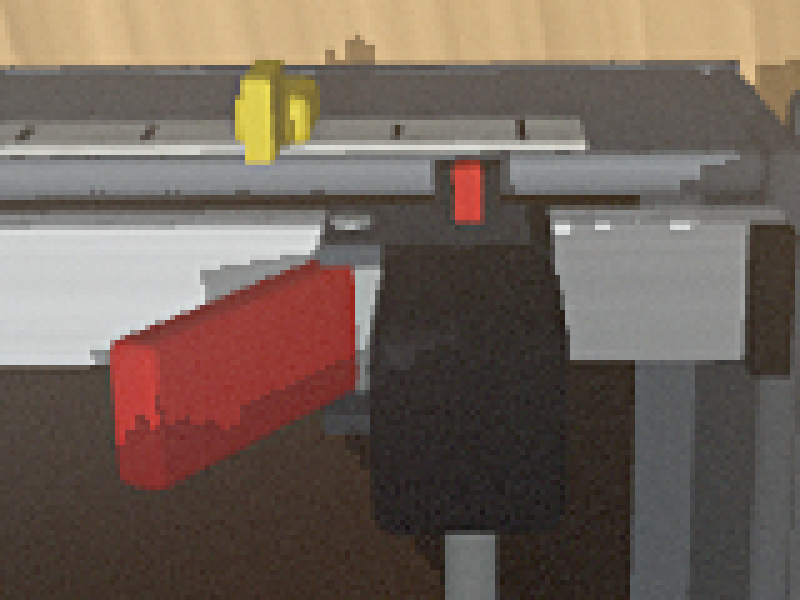

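```bash
python3 - <<'E'
from h import *
th=-0.1655;rx,ry=frame(th)
c,p,d=load('w1')
f=lambda P:np.round([P@rx,P@ry,P[2]],1)
for v in range(184,204,2): print('mark',v,[f(pt('w1',u,v)).tolist() for u in (282,)],p[v,282])
for v in (202,204,207,210,213): print('idx',v,f(pt('w1',323.6,v)))
for u,v in [(310,255),(338,255),(325,225),(325,235),(325,245),(325,265),(325,274),(256,245),(256,265),(260,240)]: print(u,v,f(pt('w1',u,v)))
for u in (20,80,140,200): # rail outer edge
    g=p[205:250,u].astype(int).sum(1); print(u,205+np.nonzero(g>570)[0][[0,-1]])
E
```

```text
mark 184 [[528.4, -98.4, 97.9]] [ 56 122 136]
mark 186 [[527.7, -98.1, 104.8]] [ 79 202 218]
mark 188 [[527.7, -96.8, 105.3]] [ 87 209 224]
mark 190 [[527.7, -95.3, 105.2]] [ 82 206 222]
mark 192 [[527.8, -93.9, 105.3]] [ 84 206 223]
mark 194 [[527.9, -92.4, 105.0]] [ 76 204 220]
mark 196 [[528.0, -90.9, 104.9]] [ 85 207 222]
mark 198 [[528.0, -89.5, 105.2]] [ 78 201 220]
mark 200 [[528.0, -88.1, 105.6]] [ 81 205 222]
mark 202 [[528.2, -86.4, 104.4]] [111 184 198]
idx 202 [498.  -85.7 101.8]
idx 204 [498.  -85.  105.5]
idx 207 [498.  -82.8 105.5]
idx 210 [498.1 -80.6 105.7]
idx 213 [498.1 -78.4 105.9]
310 255 [506.3 -65.2 156.1]
338 255 [489.3 -65.  155.9]
325 225 [497.1 -77.7 134.6]
325 235 [497.2 -77.  153.6]
325 245 [497.2 -71.5 155.8]
325 265 [497.2 -58.4 155.6]
325 274 [497.2 -52.6 156.2]
256 245 [539.9 -69.3 149.2]
256 265 [541.  -55.5 148.3]
260 240 [537.3 -72.4 148.8]
20 [218 244]
80 [217 243]
140 [217 243]
200 [216 242]
```

Index at rail-x 498, marker at 528 (30 mm to go), block middle y −64. I'll descend straddling block and lever, then push.

```bash
cat >> h.py <<'E'
TH=-0.1655; RX,RY=frame(TH); Q=quat(TH)
def W(x,y,z): return RX*x+RY*y+np.array([0,0,z])
def rail(): P=np.array(manip.get_tool_pos()); return np.round([P@RX,P@RY,P[2]],1)
def st(m=''): print(m,rail(),'w',round(manip.get_grip_width(),1),'F',np.round(frameF(),1),'t',round(manip.get_time(),2))
def frameF(): F=np.array(manip.get_contact_force()); return [F@RX,F@RY,F[2]]
def idx(tag):
    "index and marker rail-x from the wrist view, by colour"
    c,p,d=snap('wrist',tag); r=p.astype(int); B,G,Rr=r[...,0],r[...,1],r[...,2]; v,u=np.indices(d.shape)
    out={}
    for n,mask,ys in (('idx',(Rr>110)&(G<80),(-85.5,-77)),('mark',(Rr>130)&(G>120)&(B<115),(-97,-87))):
        L=[]
        for a,b in zip(u[mask],v[mask]):
            P=pt(tag,a,b)
            if np.isfinite(P).all() and ys[0]<P@RY<ys[1] and 103<P[2]<107.5: L.append(P@RX)
        out[n]=(len(L),np.round(np.median(L),1),np.round(np.percentile(L,[5,95]),1)) if L else None
    print(out); return out
E
python3 - <<'E'
from h import *
manip.move_l(W(515,-64,230),Q); st()
idx('w2')
print(manip.move_l(W(515,-64,133),Q,max_speed=80,until_force=8)); st()
fingers.move_gripper(73); st('g')
print(manip.move_l(W(515+15,-64,133),Q,max_speed=30,until_force=3)); st('touch?')
idx('w3')
E
```

```text
[515.2 -64.2 230.2] w 85.4 F [ 0.  -0.4 -0. ] t 5.33
{'idx': (55, np.float64(498.6), array([497., 500.])), 'mark': (83, np.float64(528.4), array([526.9, 530.5]))}
False
 [515.2 -64.  133.4] w 85.4 F [-0.5  0.4 -0.3] t 6.74
g [515.1 -64.  133.1] w 73.0 F [-0.2 -0.1 -0.4] t 7.03
True
touch? [522.1 -63.9 132.7] w 72.9 F [-7.4 -0.2  4.8] t 7.38
{'idx': (142, np.float64(498.7), array([496.8, 500.4])), 'mark': (181, np.float64(528.4), array([526.5, 530.2]))}
```

View pics/w3.png

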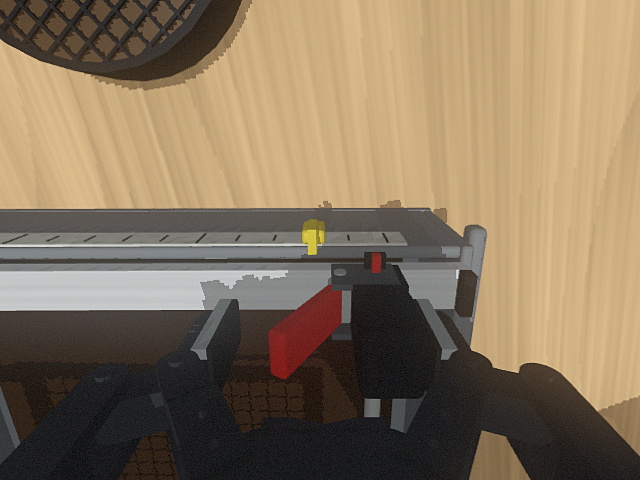

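Right pad touches the block's −x face, lever tip (270,350) is clear of the left pad (238,310), and index (375,262) and marker (312,240) are both visible. Push.

```bash
python3 - <<'E'
from h import *
manip.move_l(W(545,-64,133),Q,max_speed=40); st()
a=idx('w4')
e=a['mark'][1]-a['idx'][1]; print(e)
if 0<e<15:
    manip.move_l(W(rail()[0]+e,-64,133),Q,max_speed=20); manip.dwell(.3); st(); idx('w5')
E
```

```text
[544.8 -64.  133. ] w 72.8 F [-2.6  0.6 -1.9] t 8.15
{'idx': (141, np.float64(521.5), array([519.5, 523.2])), 'mark': (182, np.float64(528.7), array([526.8, 530.5]))}
7.2000000000000455
 [552. -64. 133.] w 73.1 F [-1.6  0.7 -1. ] t 9.0
{'idx': (143, np.float64(528.6), array([526.7, 530.4])), 'mark': (185, np.float64(528.6), array([526.7, 530.3]))}
```

View pics/w5.png

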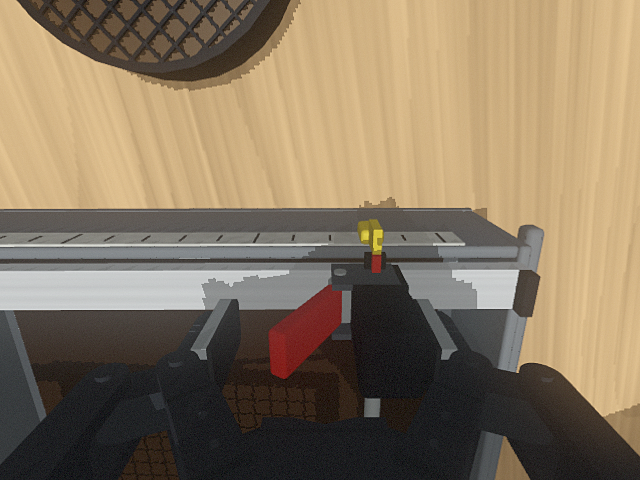

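Aligned: the index (376,264) and the yellow line (377,242) share a column, and the marker hasn't moved. Now close in small steps, shifting the TCP to keep the pushing pad in place.

```bash
python3 - <<'E'
from h import *
c=552.0; w=73.0; tag=0
while w>44.5:
    w-=2; c-=1
    fingers.move_gripper(w); manip.move_l(W(c,-64,133),Q,max_speed=20)
    tag+=1
    if tag%3==0:
        st(f'cmd {w}'); a=idx(f'c{tag}'); e=a['mark'][1]-a['idx'][1]
        if abs(e)>2 or abs(manip.get_grip_width()-w)>2: print('stop',e); break
        c+=0.7*e
E
```

```text
cmd 67.0 [548.9 -64.  133. ] w 67.3 F [-3.3 -0.6  1.3] t 10.45
{'idx': (136, np.float64(528.3), array([526.7, 530.1])), 'mark': (183, np.float64(528.7), array([526.7, 530.4]))}
cmd 61.0 [546.2 -64.  133. ] w 61.0 F [-3.  -1.5  1.9] t 11.9
{'idx': (144, np.float64(528.8), array([526.9, 530.6])), 'mark': (186, np.float64(528.7), array([526.8, 530.5]))}
cmd 55.0 [543.3 -64.1 133.2] w 55.0 F [-3.4 -0.4  8.4] t 13.35
{'idx': (142, np.float64(528.7), array([526.8, 530.5])), 'mark': (184, np.float64(528.5), array([526.6, 530.3]))}
cmd 49.0 [540.1 -64.2 133.2] w 49.2 F [-3.1 -0.6  7. ] t 14.8
{'idx': (132, np.float64(528.7), array([526.9, 530.2])), 'mark': (186, np.float64(528.6), array([526.7, 530.4]))}
cmd 43.0 [537.1 -64.  132.9] w 42.9 F [ 1.9 -0.5 -0.4] t 16.25
{'idx': (130, np.float64(529.5), array([527.6, 530.9])), 'mark': (176, np.float64(528.6), array([526.9, 530.2]))}
```

```bash
python3 - <<'E'
from h import *
c=536.7; w=43.0; tag=20
while w>34.5:
    w-=1.5; c-=.75
    manip.move_l(W(c,-64,133),Q,max_speed=20); fingers.move_gripper(w)
    tag+=1
    if tag%2==0:
        st(f'cmd {w}'); a=idx(f'c{tag}'); e=a['mark'][1]-a['idx'][1]
        if abs(e)>2 or manip.get_grip_width()-w>1.5: print('stop',e); break
st(f'cmd {w}'); idx('c40')
E
```

```text
cmd 40.0 [535.2 -64.  133. ] w 40.1 F [ 2.3 -0.8  0.5] t 17.23
{'idx': (130, np.float64(529.0), array([527.1, 530.4])), 'mark': (188, np.float64(528.7), array([526.9, 530.5]))}
cmd 37.0 [533.7 -64.  133. ] w 37.1 F [ 1.9 -0.1  1.9] t 18.22
{'idx': (130, np.float64(528.1), array([526.5, 529.8])), 'mark': (185, np.float64(528.5), array([526.6, 530.3]))}
cmd 34.0 [531.7 -64.  133. ] w 34.3 F [-4.4  1.1  7.1] t 19.2
{'idx': (130, np.float64(527.6), array([525.9, 529.2])), 'mark': (169, np.float64(528.4), array([526.9, 530.2]))}
cmd 34.0 [531.7 -64.  133. ] w 34.1 F [-4.3 -0.1  6.5] t 19.25
{'idx': (131, np.float64(527.8), array([525.9, 529.2])), 'mark': (169, np.float64(528.4), array([526.9, 530.2]))}
```

View pics/c40.png

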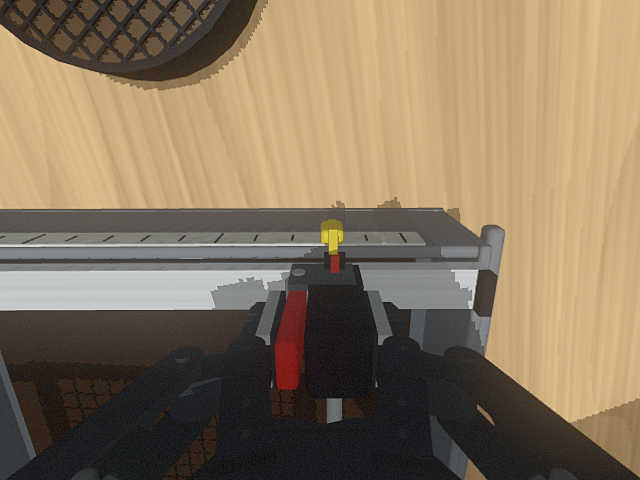

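The lever is nearly upright between the pads, with the index (334,263) and the yellow line (333,242) less than 1 mm apart. Now the full squeeze.

```bash
python3 - <<'E'
from h import *
fingers.move_gripper(20); manip.dwell(.3); st('shut'); a=idx('d1')
e=a['mark'][1]-a['idx'][1]; print(e)
if abs(e)>1:
    manip.move_l(W(rail()[0]+e,-64,rail()[2]),Q,max_speed=10); manip.dwell(.4); st('adj'); idx('d2')
manip.dwell(.5); st(); idx('d3')
E
```

```text
shut [531.9 -64.  133.4] w 31.5 F [-6.4  2.2 12. ] t 19.82
{'idx': (138, np.float64(528.9), array([527. , 530.8])), 'mark': (179, np.float64(528.6), array([526.7, 530.4]))}
-0.2999999999999545
 [531.9 -64.  133.4] w 31.2 F [-7.3  2.  11.4] t 20.37
{'idx': (138, np.float64(528.9), array([527. , 530.8])), 'mark': (180, np.float64(528.5), array([526.7, 530.4]))}
```

View pics/d3.png

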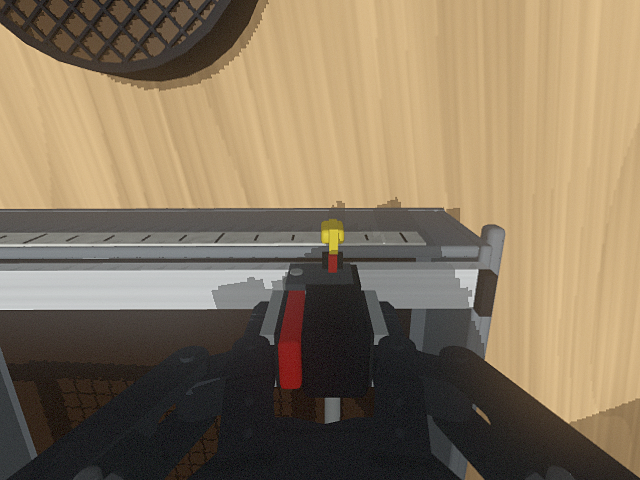

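Gripper is stalled on block and closed lever (31 mm), and index and marker share column 333. Handing in.

```bash
python3 -c "
from h import *
manip.close_job(); st()"
```

```text
the job is handed in; nothing more can be done
the job is handed in; nothing more can be done
```

I pushed the foot 30 mm along the rail to the yellow marker with the lever still open. I then closed the jaws in small steps, shifting the arm to keep the foot in place, until the lever was squeezed shut. I handed the job in at about 20 s with the hand still gripping the foot and lever.

**Alignment:** the last wrist picture put the index 0.3–0.4 mm past the marker. The worst reading during closing was 0.9 mm.

**Marker:** its position read 528.4 mm at the start and 528.5 mm at the end, so it did not move measurably.

**Grip:** commanded to 20 mm, the fingers stalled at 31.2–31.5 mm. That is just under the nominal 33 mm for the shut block and lever, so the reading doesn't quite match. I put it down to the pads or the finger reading, but did not check. The picture shows the lever lying against the block.

I could not read the lever angle or the two finger forces directly, so those I judged from the stall width and the picture. I did not re-measure the bystanders; the hand went nowhere near them.

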